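# Index the swing-arm magnifier to the next specimen

### The arm

A 6-joint arm with a two-finger parallel gripper is mounted at the origin on a cart in front of the work surface, level with it; the furniture and walls round the work are solid. World frame = base frame: x ahead of the robot, y to its left, z up, the work surface at z = 0. Lengths are in m, angles in rad, forces in N, time in s.
With the tool pointing down it reaches from about 0.25 to 0.725 m from the base axis. Payload 4 kg.
Tool frame: the origin (TCP) lies at the very end of the fingers, on their centre line; the grasp point (between the pads) lies 19 mm behind it; z points along the fingers, y is the line along which they close (so a half turn about z gives the same grasp; the last joint's range is limited). The gripper opens to 85 mm and grips with 20 to 120 N. Pads are 22 mm wide; open, the fingers measure 114 mm over their backs; the gripper's body (76 mm by 85 mm) begins 54 mm behind the grasp point. The pads swing forward as they close: fully open they stand 13 mm farther back than shut.
Start: joints at [-1.213, 0.241, 0.005, 1.335, 0, 1.571], TCP at [0.175, -0.468, 0.231] pointing down, gripper open.
Joint ranges: [-2.72, 2.72], [-1.05, 1.87], [-1.09, 1.28], [-1.99, 2.15], [-1.42, 1.44], [-3.14, 3.14]. Speed limits (rad/s): [2.79, 2.79, 3.14, 3.14, 3.14, 3.14].

### API

Orientations are given as a unit quaternion [x, y, z, w].
In Python, from workcell import bot, vision, workorder, boxes_of gives the robot as it stands.
- The arm moves only by the tool send_rows, never from a script. Its argument "motion" is text: rows parted by semicolons, each of 5 numbers parted by spaces: the closure, from -1 (fully open) to 1 (shut), so that 0 is half open, then the shift along the tool's x, y, z in cm, then the turn about the tool's z in rad. In form: claw x y z twist; .... A call has 1 to 5 rows; each row is the pose to reach, as a shift and turn from the pose commanded when the call began, along the tool's axes at that moment; what a row does not reach only later rows make up. A row lasts 1/10 s, in which the tool goes at most 50 mm and 8.59 degrees, less where a joint would pass 70% of its speed; a pose out of reach is approached as far as the arm can. A call with a gripper value outside its range is refused whole. The fingers move at their own pace and stop on an object; the grip force is fixed at half the most. Time passes only in rows, so rows that repeat a pose let the fingers close. It gives the time, the measured TCP pose, the force, the opening and the grip force at its end, in the units of the state.
- bot.get_obs(): the state, without advancing time (a new reading comes with each control period).
- vision.camera(name): name is "scene" or "side" or "wrist"; returns the picture (400x640x3 uint8, red, green, blue); there is no depth.
- vision.camera_model(name): a dict with "fov_y" (degrees; the focal length in pixels is half the picture's height over the tangent of half this angle, whatever the lens; pixels are square), "cx", "cy" (the principal point, pixels), "world_from_camera" (4x4, takes a point from camera to world coordinates); the wrist camera has in their place "hand_eye" (4x4, takes a point from camera to tool coordinates, whose origin is the TCP and whose axes are the flange's). Camera axes: x right, y down, z forward; pixel columns grow to the right and rows downward; lengths in m; the calibration is good to about 2 mm. A picture is of the moment at which its call begins: read the wrist's pose just before it. camera_model takes no time and is no camera call.
- workorder.job_done(): hands the job in; it is judged then, once.
Trained networks look in the newest picture that a camera, given by its name, has taken for a name from the list of things; names that differ only in an ending like _2 or _b are one class to them, and where a whole thing is asked for, a point or a joint stands for the part that bears it (a point fixed in the world has none). Each returns a list of dicts, best first, with "conf" (0 to 1); they miss things now and then, are a little off and sometimes report something else, mostly with a low value. They report only what shows in the picture. A call takes as long as a camera call.
- boxes_of(camera, target): "rect" ([centre column, centre row, width, height] in pixels, round what is visible of it).
The state is a dict: "clock": time; "joint_pos": joint angles; "joint_vel": joint speeds; "tau": joint torques, N m; "eef_pos": TCP position; "tool_rot": TCP orientation; "ft_force": force on the tool from outside, world axes, zero at the start; "ft_torque": the same for the moment, N m; "grip_width": finger opening in m; "grasp_force": force on a finger pad.
Only numpy, scipy, OpenCV 4.12 (cv2) and the standard library are available. Lean on these libraries where they do the work, as an engineer would, in place of code of your own. Each camera call takes 0.05 s, during which the arm holds its last target. There are 200 camera calls.

### The job

Bring the magnifier over the tall tan specimen: hook a fingertip through the pull ring on the blue swing arm, lift the spring index pin out of its hole, swing the arm one hole over, and let the pin drop fully home in the new hole, then leave the arm alone. Do not squeeze the ring between the fingers, do not touch or shift the specimens, and leave the other things on the bench where they stand.

Things in the scene. Friction and masses are not known exactly. Their poses are not given: they have to be found in the camera images.
- index_base: fixed grey base of the indexing magnifier, about 280 mm long. Origin: on its underside, on the vertical pivot axis of the arm. Its +x points from the pivot to the three white specimen pads (far side), -x to the aluminium index rim (near side), +z up. Pads: 12 mm above the worktop, 95 mm from the pivot, at -0.489, 0 and +0.489 rad from the base's +x
- hole_b (a point): mouth of the middle index hole, in the top of the aluminium rim, 40 mm above the worktop, 140 mm from the pivot. Holes are 13 mm wide; the two others lie 28 degrees (0.489 rad) either side on the same arc. The rim is a 34 mm wide arc
- pivot (a point): on the pivot axis of the arm, 56 mm above the worktop
- swing_arm (a joint): swing of the blue arm about the pivot, rad, positive counter-clockwise from above. 0 = middle hole (the start, pinned), +0.489 and -0.489 = outer holes, stops at 0.509 either way; there the lens is over the pad at that same angle. Light friction (about 0.4 N at the pin); stays where left. Bar 26 mm wide, top 66 mm above the worktop; pin housing at the near end (top 80 mm)
- index_pin (a joint): lift of the spring pin in the near end of the arm, 140 mm from the pivot, m: 0 = fully down in a hole, arm locked; above about 0.012 the rounded 10 mm nose is clear and the arm can swing; stop at 0.018. Spring: 3 N down when seated, 6 N at the stop. Let go between holes it rides on the rim (about 0.012) and snaps down when the arm is pushed over a hole
- ring_centre (a point): centre of the pull ring on the pin; 115 mm above the worktop when the pin is down, 119 mm from the pivot. Opening 46 mm, outside 64 mm, band 9 x 5 mm. The ring leans 45 deg towards the pivot: a fingertip pointing 45 deg down and from the ring towards the pivot passes squarely through; lift straight up. Behind the ring nothing stands above 66 mm before the pivot cap (80 mm)
- ring_inner: inner steel hoop of the pull ring, the face that a hooked fingertip touches. Moves with the pin; origin at the pivot foot, so use ring_centre for the place
- ring_outer: outer red hoop of the pull ring, 64 mm outside diameter. Moves with the pin; origin at the pivot foot
- lens_centre (a point): centre of the magnifier lens at the far end of the arm, 95 mm from the pivot, 61 mm above the worktop; lens and black frame 69 mm across
- specimen_tall: tall tan cylinder, 16 mm diameter, 30 mm high, standing loose on one of the two outer pads; origin at the centre of its underside. The target of the lens
- specimen_wide: flat grey disc, 30 mm diameter, 12 mm high, loose on the other outer pad; origin at the centre of its underside
- specimen_small: flat pale disc, 25 mm diameter, 10 mm high, loose on the middle pad; origin at the centre of its underside
- dropper_bottle: brown dropper bottle, 34 mm diameter, 103 mm high, bystander; origin at the centre of its underside
- lab_timer: white bench timer, 38 x 70 x 51 mm, bystander; origin at the centre of its underside
- parts_cup: small round steel cup, 60 mm across, 30 mm high, open, empty, loose bystander; origin at the centre of its underside

How it is judged:
On the way:
1. the index pin is lifted out of its hole by the fingers in the ring (value of joint index_pin above 0.01 m and contact force between ring_inner and the fingers above 0.5 N), for 0.1 s.
At the end, for the whole second after the job is handed in: The lens centre is within 12 mm, seen from above, of the tall tan specimen, the index pin is down in that hole (within 3 mm of fully home), the arm is at rest, and the specimens stand within 6 mm of where they were (horizontal distance between lens_centre and specimen_tall below 0.012 m and value of joint index_pin below 0.003 m and velocity of joint swing_arm between -0.05 and 0.05 rad/s and distance of each of specimen_tall, specimen_wide, specimen_small from where it was at the start of the episode below 0.006 m); the robot touches nothing.
It fails at once if the ring is squeezed between the fingers (inner and outer face pressed at once with more than 2 N each) (contact force between each of ring_inner, ring_outer and the fingers above 2 N).
It fails at once if a specimen is touched or shifted by more than 6 mm (contact force between any of specimen_tall, specimen_wide, specimen_small and the fingers above 0.3 N or distance of any of specimen_tall, specimen_wide, specimen_small from where it was at the start of the episode above 0.006 m).
It fails at once if another thing on the bench is shifted by more than 15 mm (distance of any of dropper_bottle, lab_timer, parts_cup from where it was at the start of the episode above 0.015 m).
It also fails if it takes over 48 s, if anything falls off the work surface, if the arm or the gripper's body presses on something with over 40 N, if the wrist force passes 120 N, or if a joint passes its speed limit or range.

## Working session

There is one attempt and no reset: what is moved stays moved. The work goes in short steps, Python scripts to look and compute and a tool call to move; the robot and the scene stay as the last step left them, time stands still between calls to the robot, and variables do not carry over. Pictures are saved under pics/ and viewed, at most 10 in all, crops included, and the job is handed in when it is done.

Besides the shell and the picture viewer there is one more tool, called as a command line: name --argument value ..., lists and objects as JSON in quotes. send_rows: Moves the arm, as the interface text tells. Its arguments: {"type":"object","properties":{"motion":{"type":"string"}},"required":["motion"]}

```bash
mkdir -p pics; ls
python3 - <<'E'
from workcell import bot, vision, workorder, boxes_of
import cv2,numpy as np
o=bot.get_obs();print({k:np.round(v,3).tolist() for k,v in o.items()})
for c in ["scene","side"]:
    im=vision.camera(c);cv2.imwrite(f"pics/{c}0.png",im[:,:,::-1]);m=vision.camera_model(c);print(c,m)
    for t in ["index_base","ring_outer","ring_inner","specimen_tall","specimen_wide","specimen_small","lens_centre","dropper_bottle","lab_timer","parts_cup"]:
        print(t,[(np.round(d["rect"],1).tolist(),round(d["conf"],2)) for d in boxes_of(c,t)[:2]])
print(vision.camera_model("wrist"))
E
```

```text
pics
{'clock': 0.0, 'joint_pos': [-1.213, 0.241, 0.004, 1.335, -0.0, 1.571], 'joint_vel': [0.002, -0.002, -0.001, 0.001, -0.0, 0.002], 'tau': [-0.001, -37.232, 25.241, 0.017, -0.0, -0.0], 'eef_pos': [0.175, -0.468, 0.23], 'tool_rot': [0.984, 0.178, -0.0, -0.001], 'ft_force': [0.349, -0.595, -0.224], 'ft_torque': [-0.031, -0.013, -0.005], 'grasp_force': 0.0, 'grip_width': 0.085}
scene {'fov_y': 47.41420902934317, 'cx': 320.18361817288934, 'cy': 196.1658910023598, 'world_from_camera': array([[-0.87916022, -0.3197853 ,  0.35329119,  0.22803144],
       [-0.47649322,  0.5986766 , -0.64384822,  0.49900136],
       [-0.00561397, -0.73438661, -0.67870818,  0.81600751],
       [ 0.        ,  0.        ,  0.        ,  1.        ]])}
index_base [([338.2, 208.7, 110.2, 90.3], 0.84), ([306.3, 186.8, 11.8, 8.4], 0.6)]
ring_outer [([366.2, 199.4, 20.1, 30.3], 0.43)]
ring_inner [([371.4, 197.3, 18.1, 20.2], 0.66)]
specimen_tall [([362.5, 197.2, 8.7, 22.8], 0.6), ([341.9, 210.2, 114.1, 87.0], 0.51)]
specimen_wide []
specimen_small [([306.5, 188.1, 9.4, 12.8], 0.62)]
lens_centre [([339.3, 194.1, 84.2
[... 715 characters left out ...]
389.2, 203.2, 26.1, 18.2], 0.34)]
specimen_wide []
specimen_small []
lens_centre [([308.5, 205.2, 82.3, 101.9], 0.62)]
dropper_bottle [([222.6, 287.6, 19.4, 21.2], 0.54)]
lab_timer [([346.5, 104.9, 16.3, 26.8], 0.8), ([277.4, 161.7, 25.1, 17.8], 0.39)]
parts_cup []
{'fov_y': 68.21172249637985, 'cx': 323.24492402524197, 'cy': 200.22279106800502, 'hand_eye': array([[ 9.86474421e-04, -9.61271752e-01, -2.75600517e-01,
         7.00878579e-02],
       [ 9.99999483e-01,  1.01649201e-03,  3.39217570e-05,
         4.04679595e-04],
       [ 2.47537697e-04, -2.75600408e-01,  9.61272258e-01,
        -1.42944794e-01],
       [ 0.00000000e+00,  0.00000000e+00,  0.00000000e+00,
         1.00000000e+00]])}
```

Run:
```python
import cv2
a=cv2.imread("pics/scene0.png")[130:280,230:430];cv2.imwrite("pics/a.png",cv2.resize(a,None,fx=4,fy=4,interpolation=2))
a=cv2.imread("pics/side0.png")[135:285,210:410];cv2.imwrite("pics/b.png",cv2.resize(a,None,fx=4,fy=4,interpolation=2))
```

```text
(no output)
```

View pics/a.png

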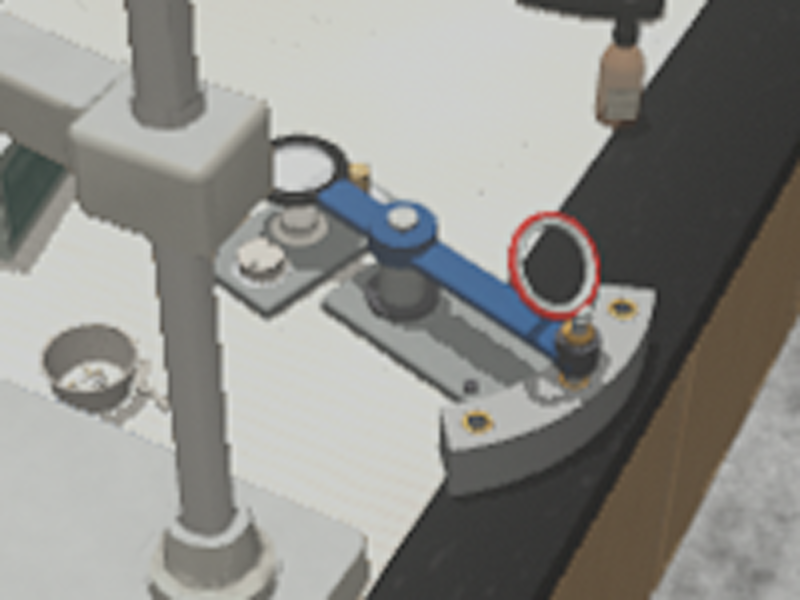

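View pics/b.png

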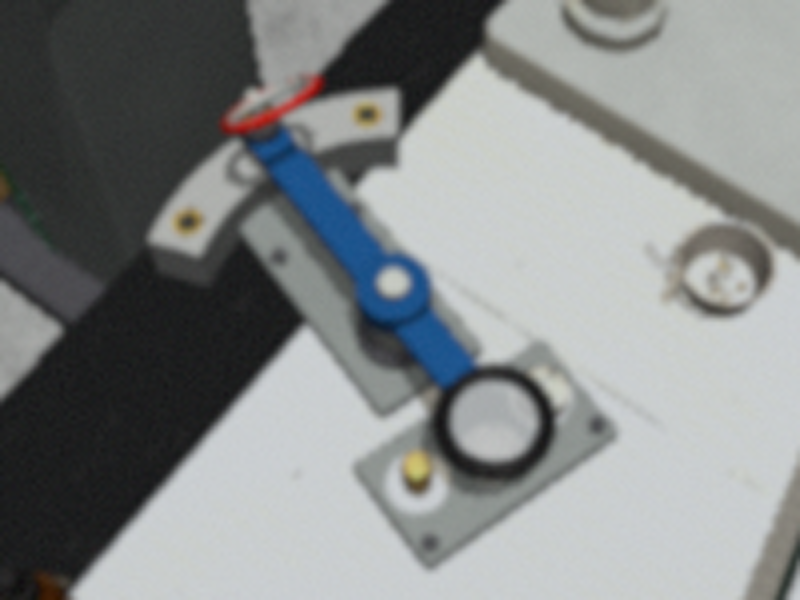

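```bash
cat > geo.py <<'E'
import numpy as np
from workcell import vision
def cam(n):
    m=vision.camera_model(n);return m["world_from_camera"],200/np.tan(np.radians(m["fov_y"]/2)),m["cx"],m["cy"]
def proj(n,P):
    T,f,cx,cy=cam(n);p=np.linalg.inv(T)@np.append(P,1);return np.array([cx+f*p[0]/p[2],cy+f*p[1]/p[2]])
def ray(n,u,z):
    T,f,cx,cy=cam(n);d=T[:3,:3]@[(u[0]-cx)/f,(u[1]-cy)/f,1];o=T[:3,3];return o+d*(z-o[2])/d[2]
E
python3 - <<'E'
from geo import *
from scipy.optimize import least_squares
a=lambda x,y:(x/4+230-.4,y/4+130-.4); b=lambda x,y:(x/4+210-.4,y/4+135-.4)
def loc(r,th,z):return(r,th,z)
pi=np.pi
O=[("scene",a(402,217),(0,0,.08)),("scene",a(622,307),None),("scene",a(477,421),None),("scene",a(555,265),(.119,pi,.115)),
("side",b(392,283),(0,0,.08)),("side",b(367,114),None),("side",b(188,221),None),("side",b(495,422),(.095,0,.061))]
for n,u,l in O: print(n,ray(n,u,l[2] if l else .04).round(4))
# signs: two holes
O[1]=O[1][:2]+((.14,pi-.489,.04),);O[2]=O[2][:2]+((.14,pi+.489,.04),)
O[5]=O[5][:2]+((.14,pi+.489,.04),);O[6]=O[6][:2]+((.14,pi-.489,.04),)
best=None
W=lambda p,l:np.array([p[0]+l[0]*np.cos(p[2]+l[1]),p[1]+l[0]*np.sin(p[2]+l[1]),l[2]])
for y0 in np.arange(0,6.3,.7):
    f=lambda p:np.concatenate([proj(n,W(p,l))-u for n,u,l in O])
    s=least_squares(f,[.4,-.2,y0],x_scale=[.1,.1,1])
    if best is None or s.cost<best.cost:best=s
p=best.x;print(p,best.cost,best.fun.round(1))
np.save("base.npy",p)
for nm,l in dict(ring=(.119,pi,.115),pin=(.14,pi,.08),hm=(.14,pi-.489,.04),hp=(.14,pi+.489,.04),padp=(.095,.489,.027),padm=(.095,-.489,.027)).items():
    P=W(p,l);print(nm,P.round(4),proj("scene",P).round(1),proj("side",P).round(1),'crop b',((proj("side",P)-[210,135])*4).round())
E
```

```text
scene [ 0.6109 -0.2498  0.08  ]
scene [ 0.4743 -0.2797  0.04  ]
scene [ 0.5115 -0.153   0.04  ]
scene [ 0.4971 -0.2184  0.115 ]
side [ 0.6065 -0.2536  0.08  ]
side [ 0.5061 -0.1536  0.04  ]
side [ 0.4684 -0.2793  0.04  ]
side [ 0.6978 -0.2795  0.061 ]Traceback (most recent call last):
  File "<stdin>", line 16, in <module>
    return func(*args, **kwargs)
    result = trf(vector_fun.fun, vector_fun.jac, x0, f0, J0, lb, ub, ftol, xtol,
                 gtol, max_nfev, x_scale, loss_function, tr_solver,
                 tr_options.copy(), verbose, callback=callback_wrapped)
    return trf_no_bounds(
        fun, jac, x0, f0, J0, ftol, xtol, gtol, max_nfev, x_scale,
        loss_function, tr_solver, tr_options, verbose, callback=callback)
    J = jac(x)
    self._update_jac()
    ~~~~~~~~~~~~~~~~^^
    self.J = self.jac_wrapped(xp_copy(self.x), f0=self.f)
             ~~~~~~~~~~~~~~~~^^^^^^^^^^^^^^^^^^^^^^^^^^^^
    J, dct = approx_derivative(
             ~~~~~~~~~~~~~~~~~^
        self.fun,
        ^^^^^^^^^
    ...<2 lines>...
        **self.finite_diff_options,
        ^^^^^^^^^^^^^
[... 389 characters left out ...]
   ^^^^^^^
    f = np.atleast_1d(self.fun(x, *self.args, **self.kwargs))
                      ~~~~~~~~^^^^^^^^^^^^^^^^^^^^^^^^^^^^^^
    return np.atleast_1d(self.fun(x))
                         ~~~~~~~~^^^
    return self.f(x, *self.args, **self.kwargs)
           ~~~~~~^^^^^^^^^^^^^^^^^^^^^^^^^^^^^^
  File "<stdin>", line 15, in <lambda>
  File "geo.py", line 6, in proj
    T,f,cx,cy=cam(n);p=np.linalg.inv(T)@np.append(P,1);return np.array([cx+f*p[0]/p[2],cy+f*p[1]/p[2]])
              ~~~^^^
  File "geo.py", line 4, in cam
    m=vision.camera_model(n);return m["world_from_camera"],200/np.tan(np.radians(m["fov_y"]/2)),m["cx"],m["cy"]
ValueError: time passes only in moves, steps and waits
```

View pics/scene0.png

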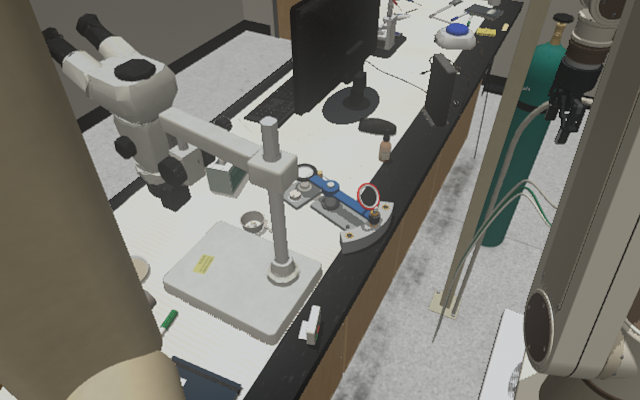

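View pics/side0.png

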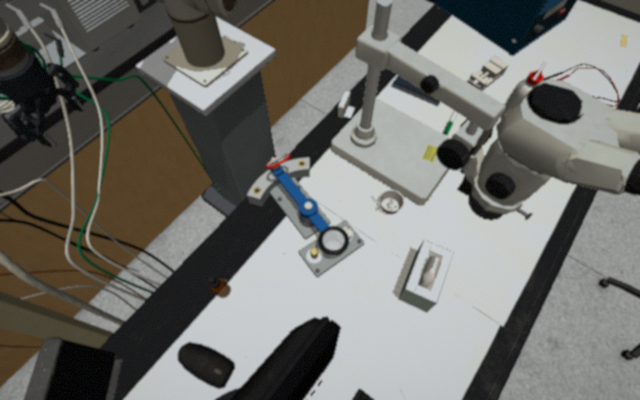

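```bash
cat > geo.py <<'E'
import numpy as np,os,pickle
from workcell import vision
if not os.path.exists("m.pkl"): pickle.dump({n:vision.camera_model(n) for n in("scene","side","wrist")},open("m.pkl","wb"))
M=pickle.load(open("m.pkl","rb")); pi=np.pi
def cam(n):
    m=M[n];return m["world_from_camera"],200/np.tan(np.radians(m["fov_y"]/2)),m["cx"],m["cy"]
def proj(n,P):
    T,f,cx,cy=cam(n);p=np.linalg.inv(T)@np.append(P,1);return np.array([cx+f*p[0]/p[2],cy+f*p[1]/p[2]])
def ray(n,u,z):
    T,f,cx,cy=cam(n);d=T[:3,:3]@[(u[0]-cx)/f,(u[1]-cy)/f,1];o=T[:3,3];return o+d*(z-o[2])/d[2]
W=lambda p,l:np.array([p[0]+l[0]*np.cos(p[2]+l[1]),p[1]+l[0]*np.sin(p[2]+l[1]),l[2]])
E
python3 - <<'E'
from geo import *
from scipy.optimize import least_squares
a=lambda x,y:(x/4+230-.4,y/4+130-.4); b=lambda x,y:(x/4+210-.4,y/4+135-.4)
hp,hm=(.14,pi+.489,.04),(.14,pi-.489,.04)
O=[("scene",a(402,217),(0,0,.08)),("scene",a(622,307),hp),("scene",a(477,421),hm),("scene",a(555,265),(.119,pi,.115)),
("side",b(392,283),(0,0,.08)),("side",b(367,114),hm),("side",b(188,221),hp),("side",b(495,422),(.095,0,.061))]
s=least_squares(lambda p:np.concatenate([proj(n,W(p,l))-u for n,u,l in O]),[.61,-.25,-.29])
p=s.x;print(p,s.cost,s.fun.round(1));np.save("base.npy",p)
for nm,l in dict(ring=(.119,pi,.115),pin=(.14,pi,.08),hm=hm,hp=hp,padp=(.095,.489,.027),padm=(.095,-.489,.027)).items():
    P=W(p,l);print(nm,P.round(4),proj("scene",P).round(1),proj("side",P).round(1))
print("tall?",ray("side",(313.3,254.2),.027))
# microscope: post foot and collar, triangulate collar/beam
print("post",ray("scene",(283,268),.05),ray("side",(366,135),.05))
def tri(u,v):
    r=least_squares(lambda P:np.concatenate([proj("scene",P)-u,proj("side",P)-v]),[.4,0,.3]);return r.x,r.cost
print("post top",tri((268,121),(382,0)),"beam-at-post",tri((272,165),(375,45)))
print("head",tri((175,200),(488,200)))
for n,z,u in(("scene",.0,(385,160)),("scene",.02,(311,340)),("scene",0,(252,230))):print(ray(n,u,z))
E
```

```text
[ 0.60864571 -0.25222849 -0.29485511] 4.781200436296826 [ 1.3 -0.3  1.1  0.5  0.8  0.2  0.8  0.5  1.1  0.1  1.1  0.6  0.9  0.6
  0.6  0.5]
ring [ 0.4948 -0.2176  0.115 ] [369.2 196.4] [278.4 160.9]
pin [ 0.4747 -0.2115  0.08  ] [375.1 212. ] [275.1 163.2]
hm [ 0.5095 -0.1534  0.04  ] [349.7 235. ] [302.5 163.7]
hp [ 0.4713 -0.2792  0.04  ] [386.2 206.9] [257.5 190.5]
padp [ 0.7019 -0.2339  0.027 ] [295.8 192. ] [346.1 232.1]
padm [ 0.6759 -0.3193  0.027 ] [320.4 176.1] [314.6 253.5]
tall? [ 0.67458822 -0.32227141  0.027     ]
post [0.58941914 0.00652163 0.05      ] [0.58943253 0.0103704  0.05      ]
post top (array([0.5833875 , 0.010442  , 0.42180304]), np.float64(6.2669341331709365)) beam-at-post (array([0.58579482, 0.00685704, 0.33083684]), np.float64(7.8317803899168705))
head (array([ 0.91221191, -0.01479288,  0.09188929]), np.float64(32.71645078425409))
[ 0.56112527 -0.498289    0.        ]
[0.46410213 0.10980895 0.02      ]
[ 7.41807192e-01 -8.93024704e-02 -1.11022302e-16]
```

send_rows --motion "-1 4.2 -0.9 0 -0.1; -1 8.5 -1.8 0 -0.2; -1 12.8 -2.8 0 -0.3; -1 17 -3.7 0 -0.4; -1 21 -4.6 0 -0.5"

```text
clock: 1.6
eef_pos: [0.3571, -0.3506, 0.2315]
tool_rot: [0.909, 0.418, 0.0, 0.0]
ft_force: [0.6, -0.7, -0.1]
grip_width: 0.0855
grasp_force: 0.0
```

```bash
cat > go.py <<'E'
# go.py r lat z th : tool shift to put -y finger pad face (open) at radius r from pivot, lateral lat, tip height, arm angle th
import sys;from geo import *
from workcell import bot
from scipy.spatial.transform import Rotation as R
p=np.load("base.npy");o=bot.get_obs()
r,lat,tip,th=map(float,sys.argv[1:5]);off=float(sys.argv[5]) if len(sys.argv)>5 else .013
h=p[2]+th;e=np.array([np.cos(h),np.sin(h)]);n=np.array([-e[1],e[0]])
g=o["grip_width"]/2
T=np.r_[p[:2]-e*r+n*lat+e*g,tip-off]
Q=R.from_quat(o["tool_rot"]);d=Q.inv().apply(T-o["eef_pos"])
y=Q.apply([0,1,0]);hy=np.arctan2(y[1],y[0])
f=o["eef_pos"][:2]-g*y[:2]-p[:2]
print("clock",o["clock"],"eef",o["eef_pos"].round(4),"hy",round(hy,3),"F",o["ft_force"].round(1),"w",o["grip_width"])
print("pad now r,lat,tipz",(-f@e).round(4),(f@n).round(4),(o["eef_pos"][2]+off).round(4),"z tilt",Q.apply([0,0,1]).round(3))
print("shift cm",(d*100).round(2),"twist",round(-(h-hy),3))
E
python3 go.py .112 0 .19 0
```

```text
clock 1.6 eef [ 0.3571 -0.3506  0.2315] hy -0.709 F [ 0.6 -0.7 -0.1] w 0.08551097642721912
pad now r,lat,tipz 0.2513 -0.15 0.2445 z tilt [ 0. -0. -1.]
shift cm [21.06  6.35  5.45] twist -0.414
```

send_rows --motion "-1 4.2 1.3 0 -0.1; -1 8.4 2.5 1 -0.2; -1 12.6 3.8 2 -0.3; -1 17 5 4 -0.41; -1 21.1 6.4 5.5 -0.41"

```text
clock: 2.1
eef_pos: [0.5434, -0.2324, 0.1755]
tool_rot: [0.805, 0.593, -0.0, -0.0]
ft_force: [-0.3, -0.4, 1.3]
grip_width: 0.0857
grasp_force: 0.0
```

```bash
python3 go.py .112 0 .19 0
python3 - <<'E'
from workcell import vision
import cv2,numpy as np
w=vision.camera("wrist");s=vision.camera("scene")
s=cv2.resize(s[80:260,250:450],(444,400),interpolation=2)
cv2.imwrite("pics/h1.png",np.hstack([cv2.resize(w[:,140:500],(356,400)),s])[:,:,::-1])
E
```

```text
clock 2.1 eef [ 0.5434 -0.2324  0.1755] hy -0.301 F [-0.3 -0.4  1.3] w 0.08572779373621164
pad now r,lat,tipz 0.111 0.0002 0.1885 z tilt [-0.  0. -1.]
shift cm [-0.   -0.1  -0.15] twist -0.006
```

View pics/h1.png

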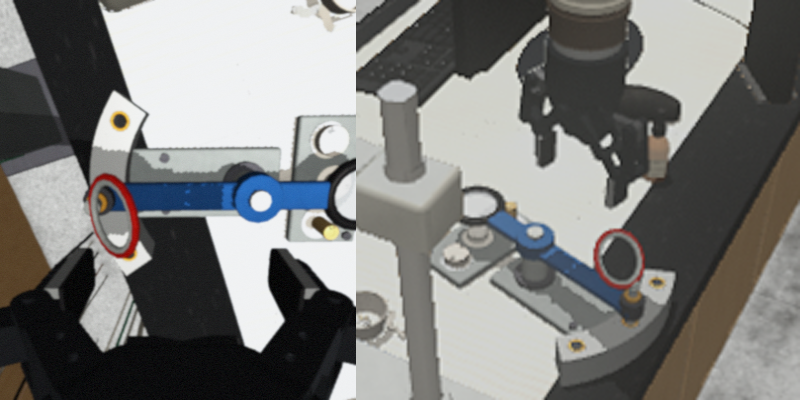

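```bash
cat > wr.py <<'E'
from geo import *
from workcell import bot
from scipy.spatial.transform import Rotation as R
m=M["wrist"];f=200/np.tan(np.radians(m["fov_y"]/2));H=m["hand_eye"]
def pt(t):
    c=np.linalg.inv(H)@np.append(t,1);return np.array([m["cx"]+f*c[0]/c[2],m["cy"]+f*c[1]/c[2]])
def pw(P):
    o=bot.get_obs();return pt(R.from_quat(o["tool_rot"]).inv().apply(P-o["eef_pos"]))
E
python3 - <<'E'
from wr import *
import cv2
p=np.load("base.npy")
im=cv2.imread("pics/h1.png")
from workcell import vision,boxes_of
w=vision.camera("wrist")[:,:,::-1].copy();cv2.imwrite("pics/w1.png",w)
h=cv2.cvtColor(w,cv2.COLOR_BGR2HSV);red=((h[...,0]<8)|(h[...,0]>172))&(h[...,1]>140)&(h[...,2]>70)
ys,xs=np.nonzero(red);print("red box",xs.min(),xs.max(),ys.min(),ys.max())
def ring(R_,a):
    e=np.array([np.cos(p[2]),np.sin(p[2]),0]);n=np.array([-e[1],e[0],0]);z=np.array([0,0,1]);c=W(p,(.119,pi,.115))
    return np.array([pw(c+R_*np.cos(t)*n+R_*np.sin(t)*(e+z)/2**.5) for t in np.linspace(0,6.28,40)])
r=ring(.032,0);print("pred box",r.min(0),r.max(0))
print("piv",pw(W(p,(0,0,.08))),"hole",pw(W(p,(.14,pi-.489,.04))))
for t in[(0,-.0428,-.013),(.011,-.0428,-.013),(-.011,-.0428,-.013),(.011,-.057,-.013),(.011,.0428,-.013)]:print(t,pt(t))
for q in r.astype(int):cv2.circle(w,tuple(map(int,q)),1,(0,255,0),-1)
for t in[(0,-.0428,-.013),(.011,-.0428,-.013),(-.011,-.0428,-.013),(.011,-.057,-.013),(-.011,-.057,-.013)]:cv2.circle(w,tuple(map(int,pt(t))),2,(255,0,255),-1)
cv2.imwrite("pics/w2.png",cv2.resize(w[150:400,150:480],None,fx=2.4,fy=2.4,interpolation=2))
E
```

```text
red box 228 279 178 262
pred box [231.44420018 173.29197839] [280.30052853 259.81158181]
piv [405.32015345 203.19112917] hole [262.60509021 121.35852497]
(0, -0.0428, -0.013) [234.6990876  264.75954645]
(0.011, -0.0428, -0.013) [232.82061893 244.02797138]
(-0.011, -0.0428, -0.013) [236.50021243 284.63752233]
(0.011, -0.057, -0.013) [203.11858269 243.99792924]
(0.011, 0.0428, -0.013) [411.86522057 244.20906615]
```

View pics/w2.png

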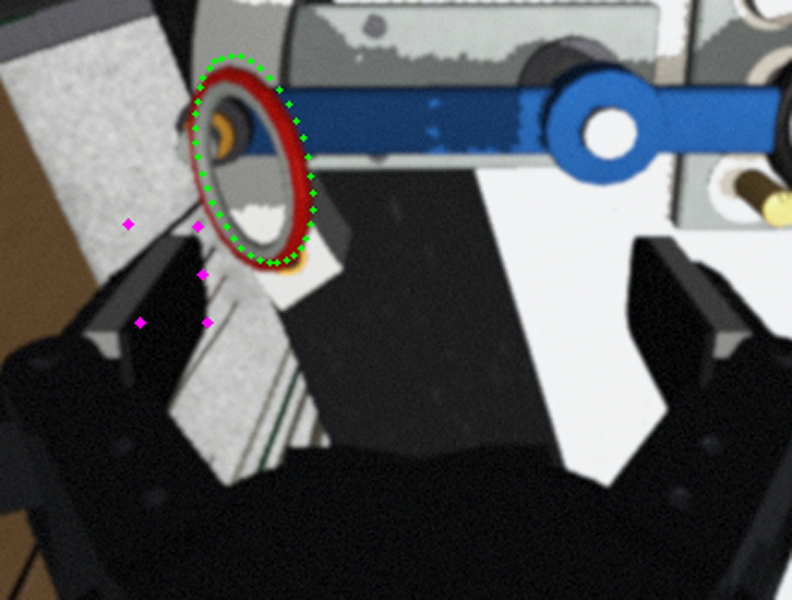

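send_rows --motion "-1 -0.15 -0.3 0 0; -1 -0.15 -0.3 2.5 0; -1 -0.15 -0.3 5 0; -1 -0.15 -0.3 7.6 0; -1 -0.15 -0.3 7.6 0"

```text
clock: 2.75
eef_pos: [0.535, -0.2348, 0.0978]
tool_rot: [0.807, 0.591, -0.002, -0.003]
ft_force: [0.3, -0.5, -0.4]
grip_width: 0.0854
grasp_force: 0.0
```

```bash
python3 go.py .114 -.0015 .112 0
python3 - <<'E'
from workcell import vision
import cv2,numpy as np
w=vision.camera("wrist")[150:400,150:350];s=vision.camera("scene")[130:255,320:420];c=lambda i,s:cv2.resize(i,s,interpolation=2)
cv2.imwrite("pics/h2.png",np.hstack([c(w,(400,500)),c(s,(400,500))])[:,:,::-1])
E
```

```text
clock 2.75 eef [ 0.535  -0.2348  0.0978] hy -0.306 F [ 0.3 -0.5 -0.4] w 0.08535259004264015
pad now r,lat,tipz 0.1182 -0.0043 0.1108 z tilt [-0.006  0.002 -1.   ]
shift cm [ 0.33  0.42 -0.12] twist -0.011
```

View pics/h2.png

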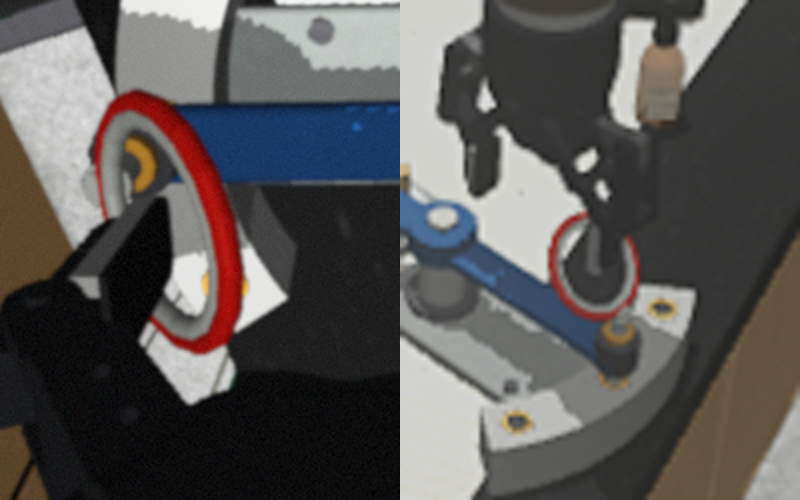

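send_rows --motion "-1 0.2 0.5 0 0; -1 0.2 0.8 0 0; -1 0.2 1.1 0 0; -1 0.2 1.1 0 0"

```text
clock: 3.25
eef_pos: [0.5485, -0.2355, 0.1011]
tool_rot: [0.806, 0.592, -0.001, -0.001]
ft_force: [-6.5, 2.1, 5.7]
grip_width: 0.0857
grasp_force: 3.2
```

```bash
python3 go.py .107 -.0015 .112 0
```

```text
clock 3.25 eef [ 0.5485 -0.2355  0.1011] hy -0.303 F [-6.5  2.1  5.7] w 0.08574488108347629
pad now r,lat,tipz 0.1053 -0.0011 0.1141 z tilt [-0.003  0.001 -1.   ]
shift cm [-0.   -0.17  0.21] twist -0.008
```

send_rows --motion "-1 0 0.3 0 0; -1 0 0.5 -0.3 0; -1 0 0.5 -0.8 0; -1 0 0.5 -1.3 0; -1 0 0.5 -1.8 0"

```text
clock: 3.75
eef_pos: [0.5488, -0.2356, 0.1154]
tool_rot: [0.806, 0.592, -0.004, -0.006]
ft_force: [-10.6, 2.6, -6.1]
grip_width: 0.0855
grasp_force: 5.3
```

```bash
cat > ringz.py <<'E'
from wr import *
import cv2,sys
from workcell import vision
s=vision.camera("scene");w=vision.camera("wrist")
for n,i in(("scene",s),("wrist",w)):
    h=cv2.cvtColor(i,cv2.COLOR_RGB2HSV);red=((h[...,0]<8)|(h[...,0]>172))&(h[...,1]>120)&(h[...,2]>70)
    if n=="scene":
        k=np.zeros_like(red);k[150:260,320:420]=1;red&=k
    ys,xs=np.nonzero(red);print(n,"red",xs.min(),xs.max(),ys.min(),ys.max())
p=np.load("base.npy")
def pr(th,lift):
    h=p[2]+th;e=np.array([np.cos(h),np.sin(h),0]);n=np.array([-e[1],e[0],0]);z=np.array([0,0,1]);c=W(p,(.119,pi+th,.115+lift))
    r=np.array([proj("scene",c+.032*np.cos(t)*n+.032*np.sin(t)*(e+z)/2**.5) for t in np.linspace(0,6.28,60)]);return np.r_[r.min(0),r.max(0)][[0,2,1,3]].round(1)
for th in(0,-.2,-.489):
    for l in(0,.012,.018):print(th,l,pr(th,l))
if len(sys.argv)>1:
    c=lambda i,s:cv2.resize(i,s,interpolation=2)
    cv2.imwrite(sys.argv[1],np.hstack([c(w[100:400,150:390],(400,500)),c(s[130:255,320:420],(400,500))])[:,:,::-1])
E
python3 go.py .107 -.0015 .112 0; python3 ringz.py pics/r1.png
```

```text
clock 3.75 eef [ 0.5488 -0.2356  0.1154] hy -0.303 F [-10.6   2.6  -6.1] w 0.08551317368740899
pad now r,lat,tipz 0.1049 -0.0011 0.1284 z tilt [-0.014  0.004 -1.   ]
shift cm [-0.01 -0.19  1.64] twist -0.008
scene red 358 380 180 205
wrist red 177 240 201 327
0 0 [357.4 380.5 182.5 210.3]
0 0.012 [357.7 381.  178.5 206.5]
0 0.018 [357.8 381.2 176.5 204.6]
-0.2 0 [348.6 374.  186.8 215.2]
-0.2 0.012 [348.8 374.4 182.8 211.4]
-0.2 0.018 [348.9 374.6 180.7 209.4]
-0.489 0 [333.8 361.7 191.1 219.9]
-0.489 0.012 [333.9 362.  187.  216.1]
-0.489 0.018 [333.9 362.2 185.  214.1]
```

Run:
```python
import cv2,numpy as np
i=cv2.imread("pics/scene0.png");h=cv2.cvtColor(i,cv2.COLOR_BGR2HSV);red=((h[...,0]<8)|(h[...,0]>172))&(h[...,1]>120)&(h[...,2]>70)
k=np.zeros_like(red);k[150:260,320:420]=1;ys,xs=np.nonzero(red&k);print(xs.min(),xs.max(),ys.min(),ys.max())
```

```text
357 379 183 209
```

send_rows --motion "-1 0 0.3 0 0; -1 0 0.5 -0.2 0; -1 0 0.5 -0.4 0; -1 0 0.5 -0.4 0"

```text
clock: 4.25
eef_pos: [0.5489, -0.2356, 0.1173]
tool_rot: [0.806, 0.592, -0.007, -0.01]
ft_force: [-19.7, 5.0, -5.8]
grip_width: 0.085
grasp_force: 9.6
```

```bash
python3 go.py .107 -.0015 .112 0; python3 ringz.py pics/r2.png|head -2
```

```text
clock 4.25 eef [ 0.5489 -0.2356  0.1173] hy -0.304 F [-19.7   5.   -5.8] w 0.08499279484600211
pad now r,lat,tipz 0.1045 -0.0011 0.1303 z tilt [-0.024  0.008 -1.   ]
shift cm [-0.01 -0.2   1.83] twist -0.009
scene red 358 380 179 204
wrist red 178 239 201 326
```

send_rows --motion "-1 0.3 0 0 0.05; -1 0.6 0.03 0 0.1; -1 0.9 0.07 0 0.15; -1 1.2 0.12 0 0.2; -1 1.5 0.2 0 0.25"

```text
clock: 4.85
eef_pos: [0.5553, -0.2203, 0.117]
tool_rot: [0.874, 0.486, -0.008, -0.01]
ft_force: [-19.2, 9.5, -6.3]
grip_width: 0.0854
grasp_force: 9.8
```

```bash
python3 go.py .107 -.0015 .112 -.25; python3 ringz.py pics/r3.png
```

```text
clock 4.85 eef [ 0.5553 -0.2203  0.117 ] hy -0.555 F [-19.2   9.5  -6.3] w 0.08537178088084459
pad now r,lat,tipz 0.1048 0.0001 0.13 z tilt [-0.024  0.01  -1.   ]
shift cm [-0.11 -0.17  1.8 ] twist -0.01
scene red 345 371 185 210
wrist red 178 239 199 326
0 0 [357.4 380.5 182.5 210.3]
0 0.012 [357.7 381.  178.5 206.5]
0 0.018 [357.8 381.2 176.5 204.6]
-0.2 0 [348.6 374.  186.8 215.2]
-0.2 0.012 [348.8 374.4 182.8 211.4]
-0.2 0.018 [348.9 374.6 180.7 209.4]
-0.489 0 [333.8 361.7 191.1 219.9]
-0.489 0.012 [333.9 362.  187.  216.1]
-0.489 0.018 [333.9 362.2 185.  214.1]
```

View pics/r3.png

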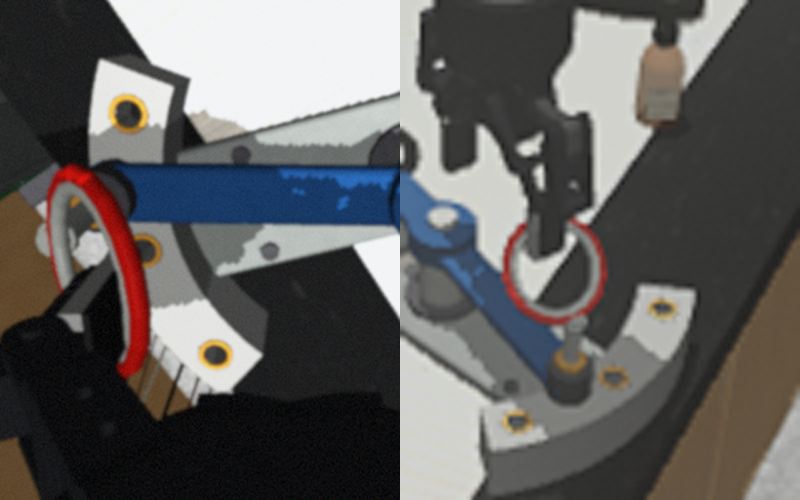

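send_rows --motion "-1 0.4 0 0 0.07; -1 0.8 0.06 0 0.13; -1 1.15 0.1 0 0.19; -1 1.15 0 0.4 0.19; -1 1.15 -0.3 0.8 0.19"

```text
clock: 5.45
eef_pos: [0.5632, -0.2091, 0.1104]
tool_rot: [0.915, 0.403, -0.005, -0.007]
ft_force: [-7.6, 7.8, -3.0]
grip_width: 0.0856
grasp_force: 4.9
```

```bash
python3 go.py .107 -.0015 .112 -.489; python3 ringz.py pics/r4.png|head -2
```

```text
clock 5.45 eef [ 0.5632 -0.2091  0.1104] hy -0.741 F [-7.6  7.8 -3. ] w 0.08563982838559456
pad now r,lat,tipz 0.1054 -0.0033 0.1234 z tilt [-0.015  0.009 -1.   ]
shift cm [ 0.01 -0.14  1.14] twist 0.043
scene red 335 361 190 216
wrist red 177 241 198 326
```

send_rows --motion "-1 0.1 0 0.3 0.02; -1 0.2 0 0.6 0.03; -1 0.3 0 0.9 0.05; -1 0.35 0 1 0.05; -1 0.35 0 1 0.05"

```text
clock: 6.05
eef_pos: [0.5648, -0.208, 0.1015]
tool_rot: [0.925, 0.38, -0.006, -0.006]
ft_force: [-14.5, 5.5, -1.6]
grip_width: 0.0855
grasp_force: 7.0
```

```bash
python3 go.py .107 -.0015 .112 -.489; python3 ringz.py pics/r5.png|head -2
```

```text
clock 6.05 eef [ 0.5648 -0.208   0.1015] hy -0.792 F [-14.5   5.5  -1.6] w 0.08546963012828307
pad now r,lat,tipz 0.105 0.0007 0.1145 z tilt [-0.015  0.006 -1.   ]
shift cm [-0.19 -0.2   0.25] twist -0.008
scene red 333 360 193 219
wrist red 176 241 201 328
```

View pics/r5.png

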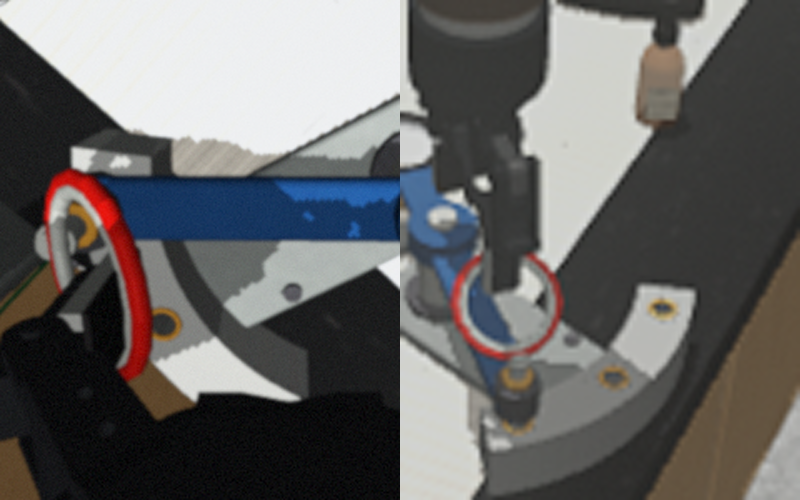

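send_rows --motion "-1 0 -0.6 0 0; -1 -0.2 -1.2 0 0; -1 -0.2 -1.2 0 0; -1 -0.2 -1.2 0 0"

```text
clock: 6.55
eef_pos: [0.563, -0.2044, 0.1054]
tool_rot: [0.925, 0.379, 0.001, 0.001]
ft_force: [-0.3, 0.8, 0.4]
grip_width: 0.0852
grasp_force: 0.0
```

```bash
python3 go.py .114 -.0015 .112 -.489; python3 ringz.py pics/r6.png|head -2
```

```text
clock 6.55 eef [ 0.563  -0.2044  0.1054] hy -0.793 F [-0.3  0.8  0.4] w 0.0851991848981069
pad now r,lat,tipz 0.1087 0.002 0.1184 z tilt [ 0.003 -0.001 -1.   ]
shift cm [-0.32 -0.53  0.64] twist -0.009
scene red 333 360 194 219
wrist red 186 253 203 327
```

send_rows --motion "-1 -0.3 -0.5 0 0; -1 -0.3 -0.5 -3 0; -1 -0.3 -0.5 -6 0; -1 -0.3 -0.5 -10 0; -1 -0.3 -0.5 -12 0"

```text
clock: 7.15
eef_pos: [0.5572, -0.2031, 0.2282]
tool_rot: [0.925, 0.379, 0.002, 0.002]
ft_force: [0.9, -0.4, 0.9]
grip_width: 0.0852
grasp_force: 0.0
```

send_rows --motion "-1 0 -4 -2 0; -1 0 -8 -3 0; -1 0 -12 -3 0; -1 0 -16 -3 0; -1 0 -18 -3 0"

```text
clock: 7.65
eef_pos: [0.4273, -0.0727, 0.2547]
tool_rot: [0.925, 0.38, -0.0, -0.0]
ft_force: [1.8, 0.2, -0.1]
grip_width: 0.0855
grasp_force: 0.0
```

```bash
python3 go.py .114 -.0015 .112 -.489
python3 - <<'E'
from geo import *
import cv2
s=vision.camera("scene");d=vision.camera("side")
h=cv2.cvtColor(s,cv2.COLOR_RGB2HSV);red=((h[...,0]<8)|(h[...,0]>172))&(h[...,1]>120)&(h[...,2]>70)
k=np.zeros_like(red);k[150:260,320:420]=1;ys,xs=np.nonzero(red&k);print("red",xs.min(),xs.max(),ys.min(),ys.max())
p=np.load("base.npy");print("pred lens side",proj("side",W(p,(.095,-.489,.061))),"cam crop",(proj("side",W(p,(.095,-.489,.061)))-[230,140])*4)
c=lambda i:cv2.resize(i,(400,480),interpolation=2)
cv2.imwrite("pics/f1.png",np.hstack([c(s[140:260,300:400]),c(d[150:270,260:360])])[:,:,::-1])
E
```

```text
clock 7.65 eef [ 0.4273 -0.0727  0.2547] hy -0.792 F [ 1.8  0.2 -0.1] w 0.08548648525994246
pad now r,lat,tipz 0.2979 -0.0005 0.2677 z tilt [-0.  0. -1.]
shift cm [ 0.08 18.4  15.56] twist -0.008
red 333 360 192 219
pred lens side [314.31606232 248.01283679] cam crop [337.26424929 432.05134716]
```

View pics/f1.png

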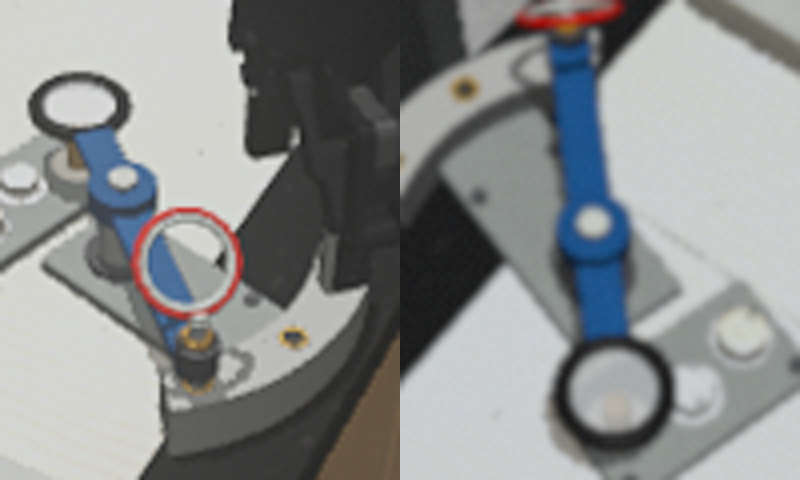

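Run:
```python
from geo import *
import cv2
p=np.load("base.npy")
def cen(i,n):
    h=cv2.cvtColor(i,cv2.COLOR_RGB2HSV);red=((h[...,0]<8)|(h[...,0]>172))&(h[...,1]>120)&(h[...,2]>70)
    k=np.zeros_like(red)
    if n=="scene":k[150:260,320:420]=1
    else:k[140:180,255:320]=1
    ys,xs=np.nonzero(red&k);return np.array([(xs.min()+xs.max())/2,(ys.min()+ys.max())/2]),np.array([xs.mean(),ys.mean()])
for n in("scene","side"):
    a=cv2.imread(f"pics/{n}0.png")[:,:,::-1];b=vision.camera(n)
    ca,cb=cen(a,n),cen(b,n)
    print(n,"measured move",cb[0]-ca[0],cb[1]-ca[1])
    for l in(0,.003,.006,.012):print(l,(proj(n,W(p,(.119,pi-.489,.115+l)))-proj(n,W(p,(.119,pi,.115)))).round(2))
```

```text
scene measured move [-21.5   9.5] [-21.75347222   9.35185185]
0 [-21.32   9.08]
0.003 [-21.27   8.11]
0.006 [-21.22   7.13]
0.012 [-21.12   5.15]
side measured move [24.5 -8. ] [25.28409091 -8.56818182]
0 [23.64 -7.75]
0.003 [23.58 -8.51]
0.006 [23.52 -9.27]
0.012 [ 23.4  -10.81]
```

The pin reads fully home and the lens sits over the tall specimen, so I'm handing the job in.

```bash
python3 -c "
from workcell import workorder;print(workorder.job_done())"
```

```text
the job is handed in; nothing more can be done
None
```

The magnifier is over the tall tan specimen, with the index pin reading fully home in the new hole by camera; the job is handed in, but no verdict came back. The tool can't tilt, so I put one fingertip straight down through the ring and raised the pin by pressing the ring's inner face and lifting by friction, with no squeeze.

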